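Open the sticking bottle drawer to its stop and chock the row

TASK

Pull the drawer of the low blue cabinet all the way out to its real end stop (its runners stick part-way, which is not the stop) without dragging the cabinet across the table. Then stand the orange chock in the drawer, beside the two blue bottles, and push it up to them, lengthwise along them with its sloping face towards them, until the row is snug with no play between the drawer's left wall, both bottles and the chock. Let go of it there with the drawer still fully out, and leave the tan solvent bottle and the white glue bottle alone.

Things in the scene. Friction and masses are not known exactly. Their poses are not given: they have to be found in the camera images.
- cabinet: low blue steel cabinet with one grey-fronted drawer, 250 deep (x) x 262 wide (y) x 90 mm high, 7 kg, loose on the table: a pull up to 30 N does not shift it, a harder one drags it. Origin: centre of its underside; x from the drawer front to the back, y to the left seen from the front (left = +y, right = -y), z up. The drawer slides out along -x and stays where left
- drawer_handle (a point): middle of the drawer's bow handle: level bar along y, 10 mm thick, 110 mm long, 62 mm above the table, 37 mm free behind it; 167 mm ahead of the cabinet's origin when shut (it starts 0 to 20 mm out). It runs easily (3 N) for 120 to 140 mm of total opening, then sticks (not the stop: 9 to 13 N drag it on, for 20 to 40 mm more); the end stop (place not told) is solid at 20 N
- drawer_floor (a point): middle of the drawer's inner floor, 17 mm above the table, moves with the drawer; axes as the cabinet's. Inside it is 210 (x) x 210 mm (y): left wall's inner face at y = +105 mm here, front panel's inner face at x = -105 mm. Walls 45 mm high; the front panel's top is 86 mm above the table
- bottle_a_mid (a point): blue squeeze bottle lying on its side in the drawer along the cabinet's x, near the left wall; round body 52 mm across, 110 mm long, then a red nozzle (158 mm in all) pointing to the back. Point: middle of the body, on its axis. It can roll in y
- bottle_b_mid (a point): second such bottle, lying to the right of bottle_a, with a few mm of play between them. Point: middle of its body, on its axis
- chock_center (a point): orange chock, 150 g, on the table right of the cabinet: 70 long (x), 46 wide (y -30 to +16 mm), 58 mm high; point 29 mm above its underside. Sloping face falls towards +y: 26 mm high at y = +1, floor at +16 mm. Wooden grip upright at the rear: 26 (x) x 20 mm (y), centred at y = -20 mm, 26 to 58 mm above the underside. When snug, this point is 31 mm right of bottle_b's axis, 83 mm of bottle_a's
- solvent_bottle: tan plastic bottle with a blue cap and red band, 60 mm across, 143 mm high, standing, to be left alone; origin at its underside
- glue_bottle: small white glue bottle, 40 mm across, 123 mm high, to be left alone; origin at its underside

How it is judged:
On the way, in this order (a step that is already met when the one before it is completed fails the run):
1. the drawer is fully out, at its end stop (x of drawer_handle in the frame of cabinet below -0.323 m), for 0.2 s.
2. the chock stands in the drawer, snug against the row (y of bottle_a_mid in the frame of drawer_floor above 0.075 m and y of bottle_b_mid in the frame of drawer_floor above 0.021 m and y of chock_center in the frame of drawer_floor above -0.013 m and z of each of chock_center, bottle_a_mid, bottle_b_mid in the frame of drawer_floor below 0.034 m and x of chock_center in the frame of drawer_floor between -0.08 and 0.05 m and angle between chock_center's own z axis and vertical below 0.1 rad and angle between the x axis of chock_center and the x axis of drawer_floor, either way round below 0.14 rad), for 0.2 s.
At the end, for the whole second after the job is handed in: Drawer at its end stop (within 4 mm); bottle_a within 4 mm of the left wall, bottle_b with at most 6 mm of play in all; chock flat on the drawer floor beside the bottles' bodies, parallel within 8 degrees, at most 9 mm of play in the whole row; released and at rest (all of step 2 and x of drawer_handle in the frame of cabinet below -0.323 m and linear speed of chock below 0.02 m/s); the robot touches nothing.
It fails at once if the cabinet is dragged by more than 15 mm (distance of cabinet from where it was at the start of the episode above 0.015 m).
It fails at once if the solvent bottle is disturbed (moved over 25 mm) (distance of solvent_bottle from where it was at the start of the episode above 0.025 m).
It fails at once if the glue bottle is disturbed (moved over 25 mm) (distance of glue_bottle from where it was at the start of the episode above 0.025 m).
It also fails if it takes over 58 s, if anything falls off the work surface, if the arm or the gripper's body presses on something with over 40 N, if the wrist force passes 120 N, or if a joint passes its speed limit or range.

ROBOT

A 6-joint arm with a two-finger parallel gripper is mounted at the origin on a cart in front of the work surface, level with it; the furniture and walls round the work are solid. World frame = base frame: x ahead of the robot, y to its left, z up, the work surface at z = 0. Lengths are in m, angles in rad, forces in N, time in s.
With the tool pointing down it reaches from about 0.35 to 0.875 m from the base axis. Payload 4.2 kg.
Tool frame: the origin (TCP) lies between the finger pads; the fingertips stand 11 mm ahead of it and the grasp point (between the pads) lies 8 mm behind it (tip_extent is the distance from the TCP to the fingertips, in m); z points along the fingers, y is the line along which they close (so a half turn about z gives the same grasp; the last joint's range is limited). The gripper opens to 85 mm and grips with 20 to 120 N. Pads are 22 mm wide; open, the fingers measure 114 mm over their backs; the gripper's body (76 mm by 85 mm) begins 54 mm behind the grasp point. The pads swing forward as they close: fully open they stand 13 mm farther back than shut.
Start: joints at [-1.025, 0.385, 0.008, 0, -1.194, -0.259], TCP at [0.177, -0.599, 0.242] pointing down, gripper open.
Joint ranges: [-3.14, 3.14], [-1.21, 2.06], [-1.07, 1.41], [-3.16, 2.05], [-2.99, -0.16], [-3.1, 3.1]. Speed limits (rad/s): [2.79, 2.79, 3.14, 3.14, 3.14, 3.14].

INTERFACE

Orientations are given as a unit quaternion [w, x, y, z].
In Python, from bench import get_obs, snapshot, get_calibration, close_job, tip_extent gives the robot as it stands. The module is installed in compiled form; this text tells all that it offers.
- The arm moves only by the tool jog_arm, never from a script. Its argument "commands" is text: rows parted by semicolons, each of 6 numbers parted by spaces: the shift along the tool's x, y, z in units of 50 mm (1.0 is 50 mm), then the turn, a rotation vector about the tool's x, y, z in units of 45 degrees (1.0 is 45 degrees). A call has exactly 10 rows; each row shifts and turns the commanded pose from where the row before left it, along the tool's axes as they then stand; what a row does not reach is not made up. A row lasts 1/8 s, in which the tool goes at most 62.5 mm and 10.7 degrees, less where a joint would pass 70% of its speed; a pose out of reach is approached as far as the arm can. A call with a number of a shift or a turn outside -1 to 1 is refused whole. A call with a gripper value outside its range is refused whole. "fingers" is the gripper's target within -1 to 1 (shut at 1, half-way at 0, fully open at -1), set as the call begins (left out, the last holds). The fingers move at their own pace and stop on an object; the grip force is fixed at half the most. Time passes only in rows, so rows that do not move let the fingers close, or fill a call up. It gives the time, the measured TCP pose, the force, the opening and the grip force at its end, in the units of the state.
- get_obs(): the state, without advancing time (a new reading comes with each control period).
- snapshot(name): name is "scene" or "top" or "wrist"; returns the picture (384x512x3 uint8, blue, green, red); there is no depth.
- get_calibration(name): a dict with "fov_y" (degrees; the focal length in pixels is half the picture's height over the tangent of half this angle, whatever the lens; pixels are square), "cx", "cy" (the principal point, pixels), "k1" (the pictures are not rectified: a ray, as slopes to the right and down, at radius r is drawn at 1 + k1 r^2 times it, then the intrinsics apply), "rvec" (rotation vector, rad) and "tvec" (3), from world to camera coordinates, as OpenCV has them; the wrist camera has in their place "hand_eye" (4x4, takes a point from camera to tool coordinates, whose origin is the TCP and whose axes are the flange's). Camera axes: x right, y down, z forward; pixel columns grow to the right and rows downward; lengths in m; the calibration is good to about 2 mm. A picture is of the moment at which its call begins: read the wrist's pose just before it. get_calibration takes no time and is no camera call.
- close_job(): hands the job in; it is judged then, once.
The state is a dict: "t": time; "q": joint angles; "dq": joint speeds; "effort": joint torques, N m; "tcp_pos": TCP position; "tcp_rot": TCP orientation; "ft_force": force on the tool from outside, world axes, zero at the start; "moment": the same for the moment, N m; "opening": opening from 0.0 (shut) to 1.0 (fully open); "finger_force": force on a finger pad.
Only numpy, scipy, OpenCV 4.12 (cv2) and the standard library are available. Lean on these libraries where they do the work, as an engineer would, in place of code of your own. Each camera call takes 0.05 s, during which the arm holds its last target. There are 200 camera calls.

## Working session

There is one attempt and no reset: what is moved stays moved. The work goes in short steps, Python scripts to look and compute and a tool call to move; the robot and the scene stay as the last step left them, time stands still between calls to the robot, and variables do not carry over. Pictures are saved under pics/ and viewed, at most 10 in all, crops included, and the job is handed in when it is done.

Besides the shell and the picture viewer there is one more tool, called after ">>>" by a JSON object that holds its "op" and its "data", one argument or row to a line. jog_arm: Moves the arm, as the interface text tells. Its arguments: {"type":"object","properties":{"commands":{"type":"string"},"fingers":{"type":"number"}},"required":["commands"]}

```bash
mkdir -p pics; cat > h.py <<'E'
import numpy as np, cv2
from scipy.spatial.transform import Rotation as R
from bench import *
def cam(name,o=None):
    c=get_calibration(name); f=192/np.tan(np.radians(c["fov_y"])/2)
    if "rvec" in c:
        Rw=cv2.Rodrigues(np.array(c["rvec"],float))[0].T; p=-Rw@np.array(c["tvec"],float).ravel()
    else:
        o=o or get_obs(); w,x,y,z=o["tcp_rot"]; Rt=R.from_quat([x,y,z,w]).as_matrix(); H=np.array(c["hand_eye"])
        Rw=Rt@H[:3,:3]; p=Rt@H[:3,3]+o["tcp_pos"]
    return c,f,Rw,p
def pix2w(C,u,v,z):
    c,f,Rw,p=C; d=np.array([(u-c["cx"])/f,(v-c["cy"])/f]); s=d.copy()
    for _ in range(30): s=d/(1+c["k1"]*(s@s))
    r=Rw@np.array([s[0],s[1],1]); return p+r*(z-p[2])/r[2]
def w2pix(C,P):
    c,f,Rw,p=C; q=Rw.T@(np.array(P)-p); s=q[:2]/q[2]; s=s*(1+c["k1"]*(s@s)); return s*f+[c["cx"],c["cy"]]
E
python3 - <<'E'
from h import *
o=get_obs(); print(o)
a=snapshot("scene"); b=snapshot("top")
cv2.imwrite("pics/scene.png",a); cv2.imwrite("pics/top.png",cv2.resize(b,(768,576)))
for n in("scene","top"): print(n,get_calibration(n),cam(n)[3])
E
```

```text
{'t': 0.0, 'q': array([-1.02540919e+00,  3.85577064e-01,  6.63117039e-03, -5.07245954e-04,
       -1.19401539e+00, -2.58609171e-01]), 'dq': array([ 0.0003352 , -0.00210796, -0.00088634, -0.00040209,  0.00114939,
       -0.00105914]), 'effort': array([ 7.16952254e-04, -3.92284584e+01,  1.88399273e+01,  4.18618485e+00,
       -4.65599354e-03, -1.21786681e-05]), 'tcp_pos': array([ 0.17665694, -0.59892818,  0.24121006]), 'tcp_rot': array([-2.06590216e-04, -1.42805433e-01,  9.89750161e-01,  1.08841793e-03]), 'ft_force': array([ 0.61431082, -0.12219442,  0.00076387]), 'moment': array([-0.01094481,  0.01096481, -0.0352429 ]), 'finger_force': 0.0, 'opening': 0.9984157672444457}
scene {'fov_y': 49.35231855787107, 'cx': 256.6527946690521, 'cy': 191.8753280202077, 'k1': -0.030407274822198432, 'rvec': array([ 1.95912454, -0.59151934,  0.35415828]), 'tvec': array([-0.61657193,  0.21364009,  0.61456905])} [ 0.26917845 -0.72280397  0.45672261]
top {'fov_y': 46.12066644684014, 'cx': 247.82772542424493, 'cy': 179.82312323125348, 'k1': -0.11490337417664774, 'rvec': array([ 2.14490823, -2.11469664,  0.19711246]), 'tvec': array([-0.09256517,  0.70335586,  0.81514162])} [ 0.54778677 -0.07914035  0.92811642]
```

View pics/top.png

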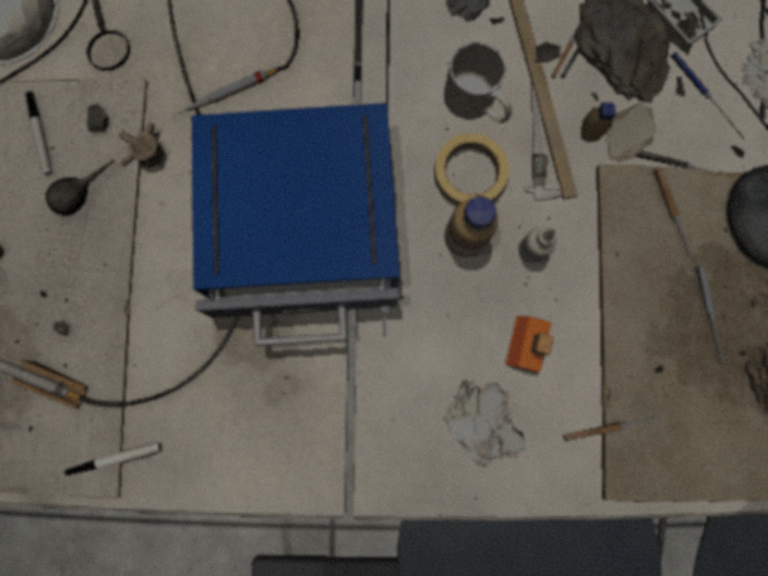

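View pics/scene.png

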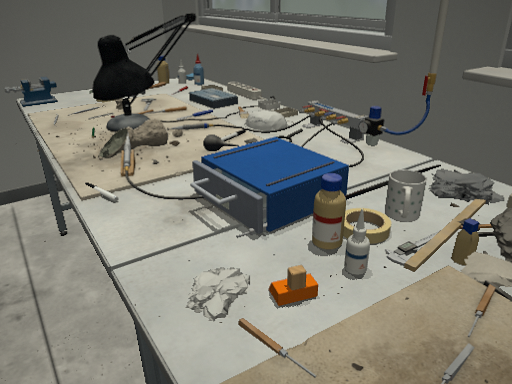

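The top view (768x576) shows the cabinet top's corners at about (192,115), (386,104), (399,276) and (193,288). The handle bar runs from (258,342) to (345,338). The chock is at (508-551, 317-373) with its grip at (543,345), the solvent bottle is near (472,235) and the glue bottle near (540,245).

```bash
python3 - <<'E'
from h import *
C=cam("top")
def P(n,u,v,z): print(n,pix2w(C,u/1.5,v/1.5,z).round(4))
for n,u,v,z in [("cBL",192,115,.09),("cBR",386,104,.09),("cFR",398,276,.09),("cFL",194,289,.09),("hL",258,343,.062),("hR",345,340,.062),("fpL",198,308,.086),("fpR",399,297,.086),
 ("grip",543,345,.058),("chFL",508,367,.0),("chBL",517,317,0.0),("chBR",551,321,.026),("chFR",540,373,.026),("solv cap",481,210,.143),("glue tip",548,236,.123),("glue base",538,255,0)]: P(n,u,v,z)
b=snapshot("top"); cv2.imwrite("pics/c.png",np.hstack([cv2.resize(b[190:270,310:390],(400,400),interpolation=cv2.INTER_CUBIC),cv2.resize(b[180:260,160:240],(400,400),interpolation=cv2.INTER_CUBIC)]))
E
```

```text
cBL [0.9056 0.1597 0.09  ]
cBR [ 0.9237 -0.0984  0.09  ]
cFR [ 0.6923 -0.1156  0.09  ]
cFL [0.6718 0.1413 0.09  ]
hL [0.6074 0.0618 0.062 ]
hR [ 0.6131 -0.0496  0.062 ]
fpL [0.6483 0.1358 0.086 ]
fpR [ 0.6662 -0.1172  0.086 ]
grip [ 0.6098 -0.3057  0.058 ]
chFL [ 0.5834 -0.2714  0.    ]
chBL [ 0.6525 -0.2852  0.    ]
chBR [ 0.6446 -0.3259  0.026 ]
chFR [ 0.5748 -0.309   0.026 ]
solv cap [ 0.7653 -0.2129  0.143 ]
glue tip [ 0.7393 -0.2991  0.123 ]
glue base [ 0.7407 -0.3173  0.    ]
```

View pics/c.png

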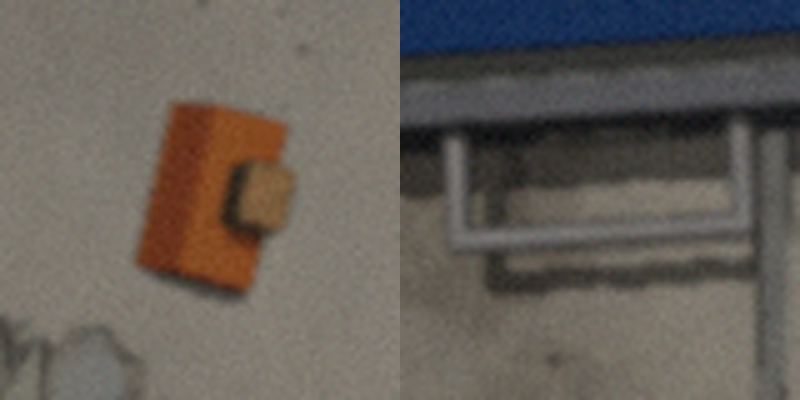

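```bash
cat >> h.py <<'E'
def plan(pos,yaw,n,o=None):
    "n straight rows to pos, tool down with tool y at world angle yaw (deg)"
    o=o or get_obs(); w,x,y,z=o["tcp_rot"]; A=R.from_quat([x,y,z,w]).as_matrix()
    a=np.radians(yaw); Y=np.array([np.cos(a),np.sin(a),0]); Z=np.array([0,0,-1.]); B=np.c_[np.cross(Y,Z),Y,Z]
    rv=R.from_matrix(A.T@B).as_rotvec(); d=(np.array(pos)-o["tcp_pos"])/n; st=R.from_rotvec(rv/n).as_matrix()
    M=A.copy()
    for i in range(n):
        print(*(M.T@d/.05).round(2),*(rv/n/np.radians(45)).round(3),sep=" ",end="; "); M=M@st
    print()
E
python3 - <<'E'
from h import *
C=cam("top")
l,r=pix2w(C,171,228.4,.062),pix2w(C,228,224.4,.062); m=(l+r)/2
print(l,r,m,np.degrees(np.arctan2(-(l-r)[0],(l-r)[1])))
print("grip",pix2w(C,363.6,229.4,.058))
plan([m[0],m[1],.13],184,14)
E
```

```text
[0.60786076 0.06371006 0.062     ] [ 0.61736768 -0.0457141   0.062     ] [0.61261422 0.00899798 0.062     ] 4.965465954293761
grip [ 0.61103476 -0.30886588  0.058     ]
-0.84 0.66 0.16 0.0 0.0 -0.123; -0.9 0.57 0.16 0.0 0.0 -0.123; -0.95 0.48 0.16 0.0 0.0 -0.123; -1.0 0.39 0.16 0.0 0.0 -0.123; -1.03 0.29 0.16 0.0 0.0 -0.123; -1.05 0.19 0.16 0.0 0.0 -0.123; -1.07 0.09 0.16 0.0 0.0 -0.123; -1.07 -0.02 0.16 0.0 0.0 -0.123; -1.06 -0.12 0.16 0.0 0.0 -0.123; -1.05 -0.22 0.16 0.0 0.0 -0.123; -1.02 -0.32 0.16 0.0 0.0 -0.123; -0.98 -0.42 0.16 0.0 0.0 -0.123; -0.94 -0.51 0.16 0.0 0.0 -0.123; -0.89 -0.6 0.16 0.0 0.0 -0.123;
```

>>> {"op": "jog_arm", "data": {
  "commands": "-0.84 0.66 0.1 0 0 -0.12; -0.9 0.57 0.1 0 0 -0.12; -0.95 0.48 0.1 0 0 -0.12; -1 0.39 0.1 0 0 -0.12; -1 0.29 0.1 0 0 -0.12; -1 0.19 0.1 0 0 -0.12; -1 0.09 0.1 0 0 -0.12; -1 -0.02 0.1 0 0 -0.12; -1 -0.12 0.1 0 0 -0.12; -1 -0.22 0.1 0 0 -0.12",
  "fingers": 0
}}

```text
t: 1.4
tcp_pos: [0.4838, -0.1799, 0.1921]
tcp_rot: [-0.0, -0.578, 0.816, 0.0]
ft_force: [0.5, -0.9, -0.2]
opening: 0.506
finger_force: 0.0
```

```bash
python3 - <<'E'
from h import *
plan([.614,.009,.12],184.3,8)
E
```

```text
-0.55 -0.15 0.18 0.0 0.0 -0.066; -0.54 -0.18 0.18 0.0 0.0 -0.066; -0.54 -0.21 0.18 0.0 0.0 -0.066; -0.52 -0.23 0.18 0.0 0.0 -0.066; -0.51 -0.26 0.18 0.0 0.0 -0.066; -0.5 -0.29 0.18 0.0 0.0 -0.066; -0.48 -0.31 0.18 0.0 0.0 -0.066; -0.46 -0.34 0.18 0.0 0.0 -0.066;
```

>>> {"op": "jog_arm", "data": {
  "commands": "-0.55 -0.15 0.18 0 0 -0.066; -0.54 -0.18 0.18 0 0 -0.066; -0.54 -0.21 0.18 0 0 -0.066; -0.52 -0.23 0.18 0 0 -0.066; -0.51 -0.26 0.18 0 0 -0.066; -0.5 -0.29 0.18 0 0 -0.066; -0.48 -0.31 0.18 0 0 -0.066; -0.46 -0.34 0.18 0 0 -0.066; 0 0 0 0 0 0; 0 0 0 0 0 0"
}}

```text
t: 2.65
tcp_pos: [0.6139, 0.0068, 0.12]
tcp_rot: [0.0, 0.733, -0.681, -0.0]
ft_force: [-0.7, -0.3, -0.3]
opening: 0.5
finger_force: 0.0
```

```bash
python3 - <<'E'
from h import *
o=get_obs(); C=cam("wrist",o); b=snapshot("wrist"); cv2.imwrite("pics/w1.png",b); np.save("w1.npy",b)
print(o["tcp_pos"],w2pix(C,[.6079,.0637,.062]),w2pix(C,[.6174,-.0457,.062]))
plan([.614,.009,.052],184.3,5)
E
```

```text
[0.6138749  0.00682774 0.12004211] [256.97248347 290.77074226] [254.93048552 128.55834961]
-0.01 -0.0 0.27 0.0 -0.0 -0.001; -0.01 -0.0 0.27 0.0 -0.0 -0.001; -0.01 -0.0 0.27 0.0 -0.0 -0.001; -0.01 -0.0 0.27 0.0 -0.0 -0.001; -0.01 -0.0 0.27 0.0 -0.0 -0.001;
```

View pics/w1.png

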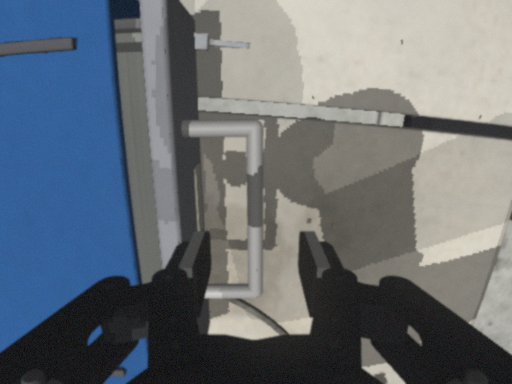

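The wrist view shows the handle bar as vertical at u≈256, v 128–291, midway between the fingers (209 and 300). That matches my prediction, so I'll descend and grip.

>>> {"op": "jog_arm", "data": {
  "commands": "0 0 0.34 0 0 0; 0 0 0.34 0 0 0; 0 0 0.34 0 0 0; 0 0 0.34 0 0 0; 0 0 0 0 0 0; 0 0 0 0 0 0; 0 0 0 0 0 0; 0 0 0 0 0 0; 0 0 0 0 0 0; 0 0 0 0 0 0"
}}

```text
t: 3.95
tcp_pos: [0.6156, 0.0066, 0.0533]
tcp_rot: [-0.001, 0.733, -0.681, 0.001]
ft_force: [-0.6, -0.3, 5.5]
opening: 0.497
finger_force: 2.6
```

>>> {"op": "jog_arm", "data": {
  "commands": "0 0 0 0 0 0; 0 0 0 0 0 0; 0 0 0 0 0 0; 0 0 0 0 0 0; 0 0 0 0 0 0; 0 0 0 0 0 0; 0 0 0 0 0 0; 0 0 0 0 0 0; 0 0 0 0 0 0; 0 0 0 0 0 0",
  "fingers": 1
}}

```text
t: 5.2
tcp_pos: [0.6136, 0.0066, 0.0519]
tcp_rot: [0.0, 0.732, -0.681, -0.0]
ft_force: [2.1, -0.8, -6.7]
opening: 0.091
finger_force: 58.3
```

>>> {"op": "jog_arm", "data": {
  "commands": "0 0.2 0 0 0 0; 0 0.22 0 0 0 0; 0 0.22 0 0 0 0; 0 0.22 0 0 0 0; 0 0.22 0 0 0 0; 0 0.22 0 0 0 0; 0 0.22 0 0 0 0; 0 0.22 0 0 0 0; 0 0.1 0 0 0 0; 0 0 0 0 0 0"
}}

```text
t: 6.45
tcp_pos: [0.5202, -0.0006, 0.052]
tcp_rot: [0.002, 0.732, -0.681, -0.001]
ft_force: [-1.8, -3.0, -9.6]
opening: 0.097
finger_force: 58.6
```

>>> {"op": "jog_arm", "data": {
  "commands": "0 0.08 0 0 0 0; 0 0.08 0 0 0 0; 0 0.08 0 0 0 0; 0 0.08 0 0 0 0; 0 0.08 0 0 0 0; 0 0.08 0 0 0 0; 0 0.06 0 0 0 0; 0 0.04 0 0 0 0; 0 0.02 0 0 0 0; 0 0 0 0 0 0"
}}

```text
t: 7.7
tcp_pos: [0.4953, -0.0016, 0.0523]
tcp_rot: [-0.003, 0.733, -0.681, 0.002]
ft_force: [8.2, -4.2, -18.9]
opening: 0.091
finger_force: 58.1
```

>>> {"op": "jog_arm", "data": {
  "commands": "0 0.04 0.02 0 0 0; 0 0.04 0 0 0 0; 0 0.04 0 0 0 0; 0 0.04 0 0 0 0; 0 0.04 0 0 0 0; 0 0.04 0 0 0 0; 0 0.04 0 0 0 0; 0 0 0 0 0 0; 0 0 0 0 0 0; 0 0 0 0 0 0"
}}

```text
t: 8.95
tcp_pos: [0.4823, -0.0025, 0.0522]
tcp_rot: [-0.003, 0.733, -0.68, 0.002]
ft_force: [7.6, -4.7, -15.6]
opening: 0.09
finger_force: 58.5
```

>>> {"op": "jog_arm", "data": {
  "commands": "0 0.04 0.02 0 0 0; 0 0.04 0 0 0 0; 0 0.04 0 0 0 0; 0 0.04 0 0 0 0; 0 0.04 0 0 0 0; 0 0.04 0 0 0 0; 0 0.04 0 0 0 0; 0 0 0 0 0 0; 0 0 0 0 0 0; 0 0 0 0 0 0"
}}

```text
t: 10.2
tcp_pos: [0.4692, -0.0035, 0.052]
tcp_rot: [-0.004, 0.733, -0.68, 0.003]
ft_force: [7.4, -6.3, -11.5]
opening: 0.088
finger_force: 58.9
```

>>> {"op": "jog_arm", "data": {
  "commands": "0 0.04 0 0 0 0; 0 0.04 0 0 0 0; 0 0.04 0 0 0 0; 0 0.04 0 0 0 0; 0 0 0 0 0 0; 0 0 0 0 0 0; 0 0 0 0 0 0; 0 0 0 0 0 0; 0 0 0 0 0 0; 0 0 0 0 0 0"
}}

```text
t: 11.45
tcp_pos: [0.4664, -0.0017, 0.0524]
tcp_rot: [-0.009, 0.733, -0.68, 0.006]
ft_force: [16.9, -3.5, -22.1]
opening: 0.091
finger_force: 58.1
```

>>> {"op": "jog_arm", "data": {
  "commands": "0 0.04 0 0 0 0; 0 0.02 0 0 0 0; 0 0 0 0 0 0; 0 0 0 0 0 0; 0 0 0 0 0 0; 0 0 0 0 0 0; 0 0 0 0 0 0; 0 0 0 0 0 0; 0 0 0 0 0 0; 0 0 0 0 0 0"
}}

```text
t: 12.7
tcp_pos: [0.4662, -0.0009, 0.0529]
tcp_rot: [-0.012, 0.734, -0.679, 0.007]
ft_force: [21.4, -1.0, -25.3]
opening: 0.087
finger_force: 58.0
```

It holds solid at 21 N without moving, so that's the end stop. I'll relax the pull, release and lift.

>>> {"op": "jog_arm", "data": {
  "commands": "0 -0.04 0 0 0 0; 0 -0.04 0 0 0 0; 0 -0.04 0 0 0 0; 0 -0.02 0 0 0 0; 0 0 0 0 0 0; 0 0 0 0 0 0; 0 0 0 0 0 0; 0 0 0 0 0 0; 0 0 0 0 0 0; 0 0 0 0 0 0"
}}

```text
t: 13.95
tcp_pos: [0.4662, -0.0013, 0.052]
tcp_rot: [-0.006, 0.733, -0.68, 0.003]
ft_force: [5.4, 6.4, -12.4]
opening: 0.095
finger_force: 59.3
```

>>> {"op": "jog_arm", "data": {
  "commands": "0 0 0 0 0 0; 0 0 0 0 0 0; 0 0 0 0 0 0; 0 0 0 0 0 0; 0 0 0 0 0 0; 0 0 -0.3 0 0 0; 0 0 -0.6 0 0 0; 0 0 -0.9 0 0 0; 0 0 -1 0 0 0; 0 0 -1 0 0 0",
  "fingers": 0.2
}}

```text
t: 15.2
tcp_pos: [0.4599, -0.0048, 0.2419]
tcp_rot: [0.0, 0.732, -0.681, -0.0]
ft_force: [1.2, 0.3, 0.4]
opening: 0.399
finger_force: 0.0
```

```bash
python3 - <<'E'
from h import *
b=snapshot("top"); cv2.imwrite("pics/top2.png",cv2.resize(b,(768,576),interpolation=cv2.INTER_CUBIC))
plan([.611,-.309,.2],167.5,8)
E
```

```text
0.79 -0.31 0.13 -0.002 0.0 0.047; 0.77 -0.34 0.13 -0.002 0.0 0.047; 0.76 -0.37 0.13 -0.002 0.0 0.047; 0.75 -0.39 0.13 -0.002 0.0 0.047; 0.73 -0.42 0.13 -0.002 0.0 0.047; 0.72 -0.45 0.13 -0.002 0.0 0.047; 0.7 -0.47 0.12 -0.002 0.0 0.047; 0.68 -0.5 0.12 -0.002 0.0 0.047;
```

View pics/top2.png

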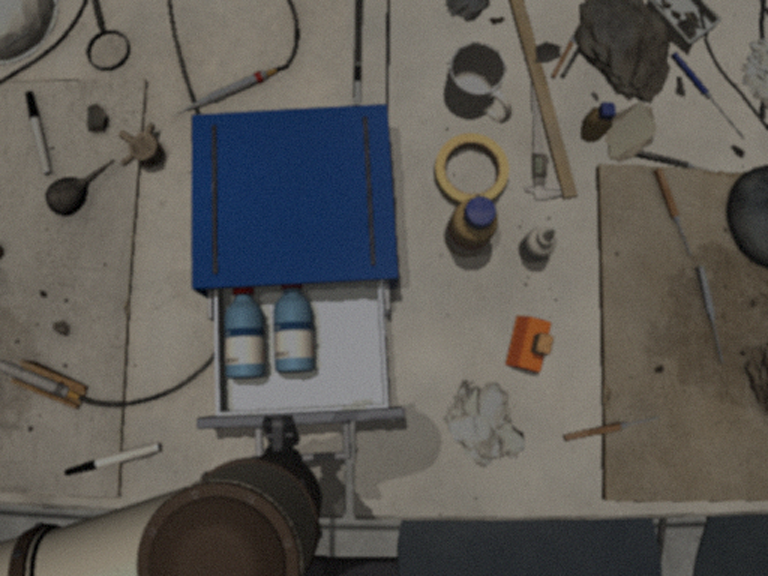

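The drawer is out and the cabinet hasn't moved. Bottle bodies are near (246,340) and (294,335), with a gap between them. The chock is unchanged at (530,345).

>>> {"op": "jog_arm", "data": {
  "commands": "0.79 -0.31 0.13 0 0 0.047; 0.77 -0.34 0.13 0 0 0.047; 0.76 -0.37 0.13 0 0 0.047; 0.75 -0.39 0.13 0 0 0.047; 0.73 -0.42 0.13 0 0 0.047; 0.72 -0.45 0.13 0 0 0.047; 0.7 -0.47 0.12 0 0 0.047; 0.68 -0.5 0.12 0 0 0.047; 0 0 0.6 0 0 0; 0 0 0 0 0 0",
  "fingers": -0.2
}}

```text
t: 16.5
tcp_pos: [0.6046, -0.3092, 0.1555]
tcp_rot: [-0.002, -0.624, 0.782, 0.003]
ft_force: [-0.1, -0.3, 0.1]
opening: 0.604
finger_force: 0.0
```

```bash
python3 - <<'E'
from h import *
T=cam("top")
for n,u,v,z in [("wallL back",222,290,.062),("wallL front",227,410,.062),("wallR back",383,290,.062),("wallR front",386,407,.062),("A bottom",248,378,.043),("B bottom",296,372,.043),("A L",226,350,.043),("A R",269,348,.043),("B L",275,345,.043),("B R",316,343,.043),("neckA",244,297,.043)]:
    print(n,pix2w(T,u/1.5,v/1.5,z).round(4))
o=get_obs(); C=cam("wrist",o); b=snapshot("wrist"); cv2.imwrite("pics/w2.png",b)
print(o["tcp_pos"],o["opening"],w2pix(C,[.611,-.309,.058]))
E
```

```text
wallL back [0.6752 0.1117 0.062 ]
wallL front [0.5219 0.098  0.062 ]
wallR back [ 0.6784 -0.0975  0.062 ]
wallR front [ 0.5292 -0.103   0.062 ]
A bottom [0.563  0.0762 0.043 ]
B bottom [0.5719 0.0138 0.043 ]
A L [0.5987 0.1066 0.043 ]
A R [0.6024 0.0501 0.043 ]
B L [0.6065 0.0424 0.043 ]
B R [ 0.61   -0.0112  0.043 ]
neckA [0.6691 0.086  0.043 ]
[ 0.60455813 -0.30915933  0.15550532] 0.6038615765775561 [245.03561261 196.28546885]
```

View pics/w2.png

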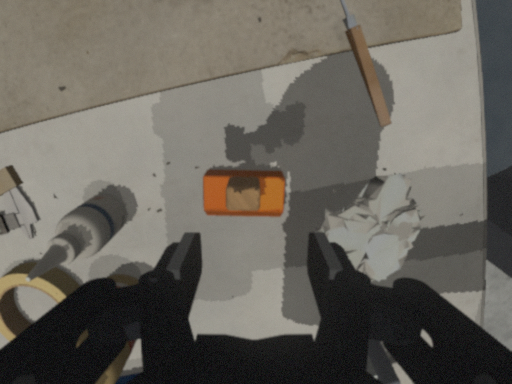

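The wrist view shows the grip's top at about (243,194), against a prediction of (245,196). The chock runs parallel to the finger line, so I'll descend onto the grip.

```bash
python3 - <<'E'
from h import *
C=cam("wrist"); g=pix2w(C,243,194,.058); print(g)
plan([g[0],g[1],.041],168,7)
E
```

```text
[ 0.61381877 -0.31070581  0.058     ]
-0.0 -0.02 0.33 0.001 -0.0 -0.002; -0.0 -0.02 0.33 0.001 -0.0 -0.002; -0.0 -0.02 0.33 0.001 -0.0 -0.002; -0.0 -0.02 0.33 0.001 -0.0 -0.002; -0.0 -0.02 0.33 0.001 -0.0 -0.002; -0.0 -0.02 0.33 0.001 -0.0 -0.002; -0.0 -0.02 0.33 0.001 -0.0 -0.002;
```

>>> {"op": "jog_arm", "data": {
  "commands": "0 -0.02 0.33 0 0 0; 0 -0.02 0.33 0 0 0; 0 -0.02 0.33 0 0 0; 0 -0.02 0.33 0 0 0; 0 -0.02 0.33 0 0 0; 0 -0.02 0.33 0 0 0; 0 -0.02 0.29 0 0 0; 0 0 0 0 0 0; 0 0 0 0 0 0; 0 0 0 0 0 0"
}}

```text
t: 17.8
tcp_pos: [0.614, -0.311, 0.0468]
tcp_rot: [0.0, -0.624, 0.781, -0.001]
ft_force: [-0.1, -0.4, 0.2]
opening: 0.601
finger_force: 0.0
```

>>> {"op": "jog_arm", "data": {
  "commands": "0 0 0 0 0 0; 0 0 0 0 0 0; 0 0 0 0 0 0; 0 0 0 0 0 0; 0 0 0 0 0 0; 0 0 0 0 0 0; 0 0 0 0 0 0; 0 0 0 0 0 0; 0 0 0 0 0 0; 0 0 0 0 0 0",
  "fingers": 1
}}

```text
t: 19.05
tcp_pos: [0.6139, -0.311, 0.0466]
tcp_rot: [0.0, -0.624, 0.781, -0.001]
ft_force: [-0.1, 0.2, 6.0]
opening: 0.29
finger_force: 61.1
```

The grasp is a little high, so I'll regrasp 6 mm lower.

>>> {"op": "jog_arm", "data": {
  "commands": "0 0 0 0 0 0; 0 0 0 0 0 0; 0 0 0 0 0 0; 0 0 0.06 0 0 0; 0 0 0.06 0 0 0; 0 0 0 0 0 0; 0 0 0 0 0 0; 0 0 0 0 0 0; 0 0 0 0 0 0; 0 0 0 0 0 0",
  "fingers": 0
}}

```text
t: 20.3
tcp_pos: [0.6135, -0.3109, 0.0399]
tcp_rot: [0.0, -0.624, 0.781, -0.0]
ft_force: [0.0, 0.9, 0.4]
opening: 0.499
finger_force: 0.0
```

>>> {"op": "jog_arm", "data": {
  "commands": "0 0 0 0 0 0; 0 0 0 0 0 0; 0 0 0 0 0 0; 0 0 0 0 0 0; 0 0 0 0 0 0; 0 0 -0.2 0 0 0; 0 0 -0.5 0 0 0; 0 0 -0.8 0 0 0; 0 0 -0.8 0 0 0; 0 0 -0.2 0 0 0",
  "fingers": 1
}}

```text
t: 21.55
tcp_pos: [0.6146, -0.3113, 0.1686]
tcp_rot: [0.002, -0.624, 0.781, -0.002]
ft_force: [0.3, -0.1, -1.6]
opening: 0.297
finger_force: 59.1
```

```bash
python3 - <<'E'
from h import *
plan([.618,-.058,.15],184.3,9)
E
```

```text
-0.55 0.12 0.04 -0.001 -0.0 -0.042; -0.55 0.1 0.04 -0.001 -0.0 -0.042; -0.56 0.08 0.04 -0.001 -0.0 -0.042; -0.56 0.06 0.04 -0.001 -0.0 -0.042; -0.56 0.04 0.04 -0.001 -0.0 -0.042; -0.56 0.02 0.04 -0.001 -0.0 -0.042; -0.56 0.01 0.04 -0.001 -0.0 -0.042; -0.56 -0.01 0.04 -0.001 -0.0 -0.042; -0.56 -0.03 0.04 -0.001 -0.0 -0.042;
```

>>> {"op": "jog_arm", "data": {
  "commands": "-0.55 0.12 0.04 0 0 -0.042; -0.55 0.1 0.04 0 0 -0.042; -0.56 0.08 0.04 0 0 -0.042; -0.56 0.06 0.04 0 0 -0.042; -0.56 0.04 0.04 0 0 -0.042; -0.56 0.02 0.04 0 0 -0.042; -0.56 0.01 0.04 0 0 -0.042; -0.56 -0.01 0.04 0 0 -0.042; -0.56 -0.03 0.04 0 0 -0.042; 0 0 0 0 0 0"
}}

```text
t: 22.8
tcp_pos: [0.6157, -0.0565, 0.1454]
tcp_rot: [0.001, 0.734, -0.679, -0.001]
ft_force: [0.1, -0.8, -0.9]
opening: 0.291
finger_force: 59.1
```

```bash
python3 - <<'E'
from h import *
o=get_obs(); C=cam("wrist",o); b=snapshot("wrist"); cv2.imwrite("pics/w3.png",b)
print(o["tcp_pos"])
plan([.618,-.058,.065],184.3,6)
E
```

```text
[ 0.61565995 -0.05653568  0.1454099 ]
0.0 -0.01 0.27 0.001 0.0 0.0; 0.0 -0.01 0.27 0.001 0.0 0.0; 0.0 -0.01 0.27 0.001 0.0 0.0; 0.0 -0.01 0.27 0.001 0.0 0.0; 0.0 -0.01 0.27 0.001 0.0 0.0; 0.0 -0.01 0.27 0.001 0.0 0.0;
```

View pics/w3.png

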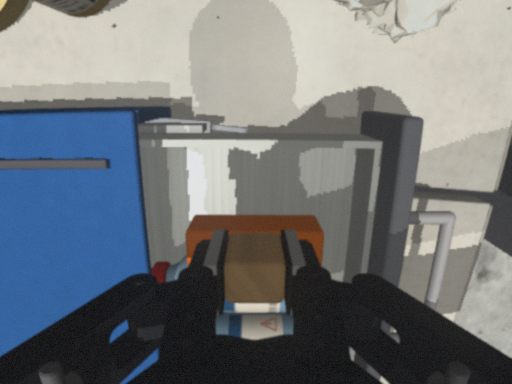

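The wrist view shows the chock held squarely over the drawer, parallel to its right wall (v≈135), with the bottle below it. I'll descend.

>>> {"op": "jog_arm", "data": {
  "commands": "0 -0.01 0.3 0 0 0; 0 -0.01 0.3 0 0 0; 0 -0.01 0.3 0 0 0; 0 -0.01 0.3 0 0 0; 0 -0.01 0.2 0 0 0; 0 0 0.1 0 0 0; 0 0 0.1 0 0 0; 0 0 0.06 0 0 0; 0 0 0 0 0 0; 0 0 0 0 0 0"
}}

```text
t: 24.1
tcp_pos: [0.6194, -0.058, 0.0642]
tcp_rot: [-0.0, 0.733, -0.68, 0.0]
ft_force: [0.0, -0.4, -1.2]
opening: 0.291
finger_force: 59.1
```

>>> {"op": "jog_arm", "data": {
  "commands": "0 0 0.05 0 0 0; 0 0 0.05 0 0 0; 0 0 0.03 0 0 0; 0 0 0.02 0 0 0; 0 0 0 0 0 0; 0 0 0 0 0 0; 0 0 0 0 0 0; 0 0 0 0 0 0; 0 0 0 0 0 0; 0 0 0 0 0 0"
}}

```text
t: 25.35
tcp_pos: [0.6194, -0.058, 0.0568]
tcp_rot: [-0.0, 0.733, -0.68, 0.0]
ft_force: [-1.8, 0.7, 5.7]
opening: 0.292
finger_force: 59.9
```

>>> {"op": "jog_arm", "data": {
  "commands": "-0.08 0 0 0 0 0; -0.08 0 0 0 0 0; -0.08 0 0 0 0 0; -0.08 0 0 0 0 0; -0.08 0 0 0 0 0; -0.06 0 0 0 0 0; -0.06 0 0 0 0 0; -0.06 0 0 0 0 0; 0 0 0 0 0 0; 0 0 0 0 0 0"
}}

```text
t: 26.6
tcp_pos: [0.6174, -0.0288, 0.0567]
tcp_rot: [-0.0, 0.733, -0.68, 0.0]
ft_force: [-0.2, -2.8, 5.7]
opening: 0.294
finger_force: 59.9
```

>>> {"op": "jog_arm", "data": {
  "commands": "-0.04 0 0 0 0 0; -0.04 0 0 0 0 0; -0.04 0 0 0 0 0; -0.04 0 0 0 0 0; -0.04 0 0 0 0 0; 0 0 0 0 0 0; 0 0 0 0 0 0; 0 0 0 0 0 0; 0 0 0 0 0 0; 0 0 0 0 0 0"
}}

```text
t: 27.85
tcp_pos: [0.6167, -0.019, 0.0568]
tcp_rot: [-0.0, 0.733, -0.68, 0.0]
ft_force: [0.2, -3.0, 5.8]
opening: 0.295
finger_force: 60.0
```

>>> {"op": "jog_arm", "data": {
  "commands": "-0.04 0 0 0 0 0; -0.04 0 0 0 0 0; -0.04 0 0 0 0 0; 0 0 0 0 0 0; 0 0 0 0 0 0; 0 0 0 0 0 0; 0 0 0 0 0 0; 0 0 0 0 0 0; 0 0 0 0 0 0; 0 0 0 0 0 0"
}}

```text
t: 29.1
tcp_pos: [0.6163, -0.0153, 0.0569]
tcp_rot: [0.001, 0.733, -0.68, 0.001]
ft_force: [1.9, -10.8, 5.6]
opening: 0.294
finger_force: 59.9
```

>>> {"op": "jog_arm", "data": {
  "commands": "-0.04 0 0 0 0 0; 0 0 0 0 0 0; 0 0 0 0 0 0; 0 0 0 0 0 0; 0 0 0 0 0 0; 0 0 0 0 0 0; 0 0 0 0 0 0; 0 0 0 0 0 0; 0 0 0 0 0 0; 0 0 0 0 0 0"
}}

```text
t: 30.35
tcp_pos: [0.6162, -0.0137, 0.0569]
tcp_rot: [0.001, 0.733, -0.68, 0.001]
ft_force: [2.0, -12.1, 6.0]
opening: 0.294
finger_force: 59.9
```

```bash
python3 - <<'E'
from h import *
a=snapshot("scene"); b=snapshot("top")
cv2.imwrite("pics/s4.png",np.hstack([cv2.resize(a[140:260,180:330],(400,320),interpolation=cv2.INTER_CUBIC),cv2.resize(b[180:290,130:267],(398,320),interpolation=cv2.INTER_CUBIC)]))
E
```

```text
(no output)
```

View pics/s4.png

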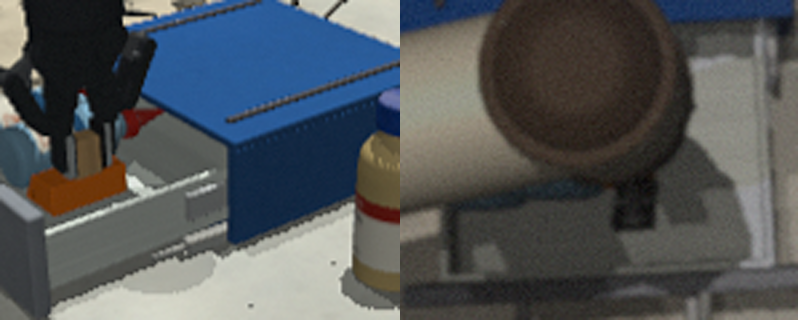

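The chock is down and against the bottles; in the scene crop it sits at (80,185), with the bottles behind it. It's still creeping at 12 N, so I'll push a little more to see whether it's solid.

>>> {"op": "jog_arm", "data": {
  "commands": "-0.03 0 0 0 0 0; -0.03 0 0 0 0 0; 0 0 0 0 0 0; 0 0 0 0 0 0; 0 0 0 0 0 0; 0 0 0 0 0 0; 0 0 0 0 0 0; 0 0 0 0 0 0; 0 0 0 0 0 0; 0 0 0 0 0 0"
}}

```text
t: 31.7
tcp_pos: [0.616, -0.0108, 0.0569]
tcp_rot: [0.001, 0.733, -0.68, 0.001]
ft_force: [2.3, -12.9, 5.4]
opening: 0.294
finger_force: 60.0
```

>>> {"op": "jog_arm", "data": {
  "commands": "-0.03 0 0 0 0 0; -0.03 0 0 0 0 0; 0 0 0 0 0 0; 0 0 0 0 0 0; 0 0 0 0 0 0; 0 0 0 0 0 0; 0 0 0 0 0 0; 0 0 0 0 0 0; 0 0 0 0 0 0; 0 0 0 0 0 0"
}}

```text
t: 32.95
tcp_pos: [0.6157, -0.008, 0.0569]
tcp_rot: [0.001, 0.733, -0.68, 0.001]
ft_force: [2.3, -13.1, 5.2]
opening: 0.293
finger_force: 60.0
```

Steady force while it keeps moving suggests bottle B is being wedged up the slope: contact came at y≈-0.016, which is where I'd computed snug. I'll back off to there.

>>> {"op": "jog_arm", "data": {
  "commands": "0.04 0 0 0 0 0; 0.04 0 0 0 0 0; 0.04 0 0 0 0 0; 0.04 0 0 0 0 0; 0 0 0 0 0 0; 0 0 0 0 0 0; 0 0 0 0 0 0; 0 0 0 0 0 0; 0 0 0 0 0 0; 0 0 0 0 0 0"
}}

```text
t: 34.2
tcp_pos: [0.6162, -0.0128, 0.0567]
tcp_rot: [-0.0, 0.733, -0.68, 0.0]
ft_force: [-0.4, -1.9, 6.3]
opening: 0.293
finger_force: 60.0
```

>>> {"op": "jog_arm", "data": {
  "commands": "0.03 0 0 0 0 0; 0.03 0 0 0 0 0; 0 0 0 0 0 0; 0 0 0 0 0 0; 0 0 0 0 0 0; 0 0 0 0 0 0; 0 0 0 0 0 0; 0 0 0 0 0 0; 0 0 0 0 0 0; 0 0 0 0 0 0"
}}

```text
t: 35.45
tcp_pos: [0.6164, -0.0157, 0.0568]
tcp_rot: [-0.0, 0.733, -0.68, 0.0]
ft_force: [-0.7, -1.3, 5.9]
opening: 0.296
finger_force: 60.0
```

>>> {"op": "jog_arm", "data": {
  "commands": "0 0 0 0 0 0; 0 0 0 0 0 0; 0 0 0 0 0 0; 0 0 -0.3 0 0 0; 0 0 -0.7 0 0 0; 0 0 -1 0 0 0; 0.3 0 -0.8 0 0 0; 1 0 0 0 0 0; 1 0 0 0 0 0; 1 0 0 0 0 0",
  "fingers": 0
}}

```text
t: 36.7
tcp_pos: [0.6285, -0.182, 0.1979]
tcp_rot: [-0.001, 0.733, -0.68, 0.001]
ft_force: [0.7, -0.3, -0.4]
opening: 0.498
finger_force: 0.0
```

```bash
python3 - <<'E'
from h import *
b=snapshot("top"); o=get_obs(); w=snapshot("wrist")
print(o["tcp_pos"])
cv2.imwrite("pics/s5.png",np.hstack([cv2.resize(b[180:290,130:280],(400,293),interpolation=cv2.INTER_CUBIC),cv2.resize(w,(391,293))]))
E
```

```text
[ 0.62832109 -0.18741325  0.19751379]
```

View pics/s5.png

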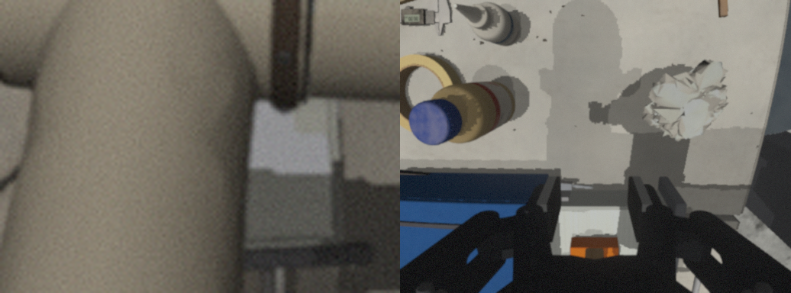

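The arm hides the row in this view, so I'll move clear in front of the drawer, where the top camera had a free view before.

>>> {"op": "jog_arm", "data": {
  "commands": "-0.3 0.7 -0.2 0 0 0; -0.6 0.7 -0.2 0 0 0; -0.7 0.7 -0.2 0 0 0; -0.7 0.7 -0.2 0 0 0; -0.7 0.7 -0.2 0 0 0; 0 0 0 0 0 0; 0 0 0 0 0 0; 0 0 0 0 0 0; 0 0 0 0 0 0; 0 0 0 0 0 0"
}}

```text
t: 38.05
tcp_pos: [0.4428, -0.0445, 0.2459]
tcp_rot: [0.0, 0.733, -0.681, -0.0]
ft_force: [0.2, -0.1, 0.5]
opening: 0.497
finger_force: 0.0
```

```bash
python3 - <<'E'
from h import *
b=snapshot("top"); o=get_obs(); print(o["t"],o["tcp_pos"])
cv2.imwrite("pics/s6.png",cv2.resize(b[180:290,130:280],(800,587),interpolation=cv2.INTER_CUBIC))
E
```

```text
38.1 [ 0.44280041 -0.04447449  0.24594649]
```

View pics/s6.png

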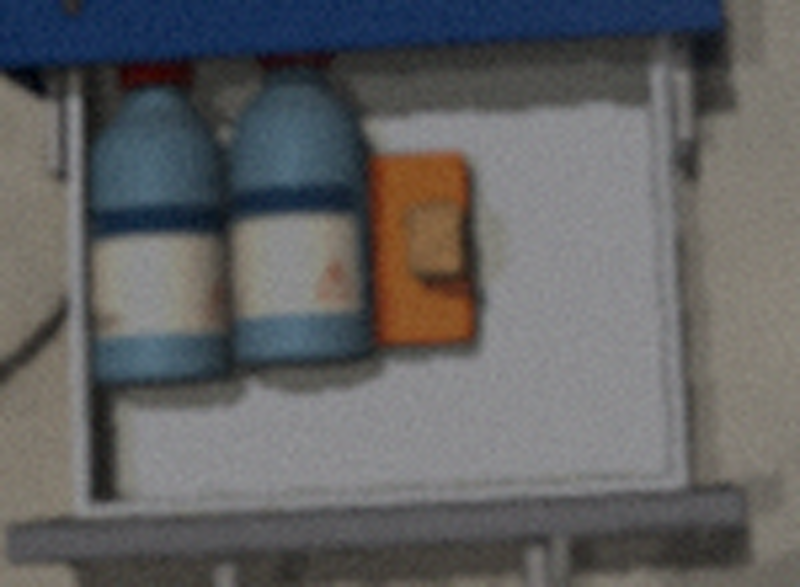

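```bash
python3 - <<'E'
from h import *
T=cam("top"); k=800/150
def f(u,v,z):
    p=pix2w(T,130+u/k-.4,180+v/k-.4,z); a=np.radians(4.3); return np.array([p[0]*np.cos(a)+p[1]*np.sin(a), -p[0]*np.sin(a)+p[1]*np.cos(a)]).round(4)
for n,u,v,z in [("A L",93,290,.043),("A R",228,290,.043),("B L",233,280,.043),("B R",370,280,.043),("B L hi",233,280,.05),("B R hi",370,280,.05),("grip L",411,240,.075),("grip R",465,240,.075),("chock back",376,153,.043),("chock FL",378,343,.043),("chockR back",466,153,.043),("chockFR",474,343,.043),
 ("wallLtop outer",78,490,.062),("wallLtop inner",93,490,.062),("wallRtop in",670,475,.062),("wallRout",688,475,.062),("L floor",117,480,.017),("R floor",670,470,.017),("L inner up",83,100,.062),("R in up",650,100,.062)]: print(n,f(u,v,z))
E
```

```text
A L [0.6042 0.0687]
A R [0.6014 0.0187]
B L [0.605  0.0167]
B R [ 0.6021 -0.0337]
B L hi [0.6045 0.0157]
B R hi [ 0.6016 -0.0344]
grip L [ 0.6131 -0.052 ]
grip R [ 0.612  -0.0711]
chock back [ 0.6488 -0.038 ]
chock FL [ 0.5789 -0.0356]
chockR back [ 0.6468 -0.0713]
chockFR [ 0.5769 -0.0706]
wallLtop outer [0.5319 0.0721]
wallLtop inner [0.5317 0.0668]
wallRtop in [ 0.5253 -0.1387]
wallRout [ 0.5249 -0.1451]
L floor [0.5344 0.0673]
R floor [ 0.5263 -0.1398]
L inner up [0.6722 0.0665]
R in up [ 0.6599 -0.14  ]
```

The numbers agree with a snug row. In the drawer frame A is at about 80 mm, B at about 28 mm and the chock at about -5 mm, with the chock within 2° of parallel. Drawer fully out and arm clear, so I'm handing in.

```bash
python3 -c "
from bench import *
print(close_job())"
```

```text
the job is handed in; nothing more can be done
None
```

I handed the job in at about 38 s: the drawer is at its end stop, the chock is released and snug against both bottles, and the solvent and glue bottles were left alone; the hand-in gave no verdict, so I can't confirm it passed.

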